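Stand the dried test-tube rack back on its feet and push it home

ROBOT

A 6-joint arm with a two-finger parallel gripper is mounted at the origin on the work surface. World frame = base frame: x ahead of the robot, y to its left, z up, the work surface at z = 0. Lengths are in m, angles in rad, forces in N, time in s.
With the tool pointing down it reaches from about 0.375 to 0.9 m from the base axis. Payload 3.1 kg.
Tool frame: the origin (TCP) lies on the front face of the gripper's body, between the roots of the fingers; the fingertips stand 73 mm ahead of it and the grasp point (between the pads) lies 54 mm ahead of it (manip.finger_overhang is the distance from the TCP to the fingertips, in m); z points along the fingers, y is the direction in which the jaws open and shut (so a half turn about z gives the same grasp; the last joint's range is limited). The gripper opens to 85 mm and grips with 20 to 120 N. Pads are 22 mm wide; open, the fingers measure 114 mm over their backs; the gripper's body (76 mm by 85 mm) begins 54 mm behind the grasp point. The pads swing forward as they close: fully open they stand 13 mm farther back than shut.
Start: joints at [-1.349, 0.527, 1.433, -0, 1.181, -0.178], TCP at [0.243, -0.576, 0.304] pointing down, gripper open.
Joint ranges: [-3.08, 3.08], [-0.75, 2.2], [0.22, 2.44], [-1.43, 4.57], [0, 2.65], [-2.85, 2.85]. Speed limits (rad/s): [2.79, 2.79, 3.14, 3.14, 3.14, 3.14].

INTERFACE

Orientations are given as a unit quaternion [x, y, z, w].
In Python, from station import manip gives the robot as it stands.
- The arm moves only by the tool apply_moves, never from a script. Its argument "increments" is a list that holds one entry, the list of rows, each a list of 4 numbers: the shift along the tool's x, y, z in m, then the turn about the tool's z in degrees. In form: [[[dx, dy, dz, spin], ...]]. A call has 1 to 5 rows; each row shifts and turns the pose as measured when the row begins, along the tool's axes as they then stand; what a row does not reach is not made up. A row lasts 1/10 s, in which the tool goes at most 50 mm and 8.59 degrees, less where a joint would pass 70% of its speed; a pose out of reach is approached as far as the arm can. A call with a gripper value outside its range is refused whole. "fingers" is the opening, from 0 (shut) to 1 (fully open), set as the call begins (left out, the last holds). The fingers move at their own pace and stop on an object; "newtons" is the grip in N (left out, the last holds). Time passes only in rows, so rows that do not move let the fingers close. It gives the time, the measured TCP pose, the force and the opening at its end, in the units of the state.
- manip.sense(): the state, without advancing time (a new reading comes with each control period).
- manip.snapshot(name): name is "scene" or "top" or "wrist"; returns (picture, depth): 420x560x3 uint8, red, green, blue; 420x560 float32, m along the optical axis (not along the pixel's ray), 0 where there is no reading.
- manip.camera_model(name): a dict with "mtx" (3x3 intrinsics, pixels), "distortion" ([k1, k2, p1, p2, k3] as OpenCV has them; the pictures are not rectified), "R" (3x3) and "t" (3): a world point X has camera coordinates R X + t; the wrist camera has in their place "mount" (4x4, takes a point from camera to tool coordinates, whose origin is the TCP and whose axes are the flange's). Camera axes: x right, y down, z forward; pixel columns grow to the right and rows downward; lengths in m; the calibration is good to about 2 mm. A picture is of the moment at which its call begins: read the wrist's pose just before it. camera_model takes no time and is no camera call.
- manip.sign_off(): hands the job in, once; it reports no verdict.
The state is a dict: "t": time; "q": joint angles; "qd": joint speeds; "tau": joint torques, N m; "tcp_pos": TCP position; "tool_rot": TCP orientation; "force": force on the tool from outside, world axes, zero at the start; "ft_torque": the same for the moment, N m; "finger_gap": opening from 0.0 (shut) to 1.0 (fully open).
Only numpy, scipy, OpenCV 4.12 (cv2) and the standard library are available. Lean on these libraries where they do the work, as an engineer would, in place of code of your own. Each camera call takes 0.05 s, during which the arm holds its last target.

TASK

The empty blue test-tube rack was left lying on its back to dry. Push its upper edge over with your fingertips so that it tips back onto its feet, and push it along the bench until its long side sits flush against the front of the white bottle riser. Do not lift or carry the rack, and leave everything else on the bench as it is.

Things in the scene. Friction and masses are not known exactly. Their poses are not given: they have to be found in the camera images.
- rack_mid (a point): the very centre of the empty blue rack (loose, 0.2-0.4 kg). On its feet it is 96 mm deep, 200 long, 76 high; the centre is then 38 mm up. Axes: z from the feet to the hole side (up when it stands), y along its 200 mm length, x across its depth. At the start it lies on a long side, 96 mm tall and 76 thick: holes look roughly to the robot (z level), x up, centre 48 mm up
- rack_edge (a point): the middle of the rack's upper edge on the hole side, at the start its top edge nearest the robot, 96 mm up. The hole side is a flat grid of 4 mm plate, 96 x 200 mm, with 3 x 7 square holes of 20 mm. Pushed away from the robot within 20 mm of this edge, the rack tips; pushed lower, it slides. After 35 to 40 degrees it falls onto its feet by itself. Standing, this edge is the top far one
- rack_foot (a point): the middle of the far lower edge about which the rack tips, at bench height: its foot edge on the side it lies on. Standing, the rack reaches from this edge 96 mm farther on, and the side now facing the robot is open between level shelves, at 14-18, 42-46 and 72-76 mm up. Push it there with fingertips some 20 mm above the bench and it slides; pushed at the top only, it may tip over again
- riser_front (a point): a point on the front face of the long low white bottle riser (fixed) at the back of the bench: half-way along, 30 mm above the bench. The face is upright, flat, 1160 mm long and 70 mm high. Axes: x level, square to the face, points into the riser, away from the robot; y along the face; z up. With the standing rack flush, the rack's centre is 48 mm in front of this face
- full_rack_corner (a point): the corner nearest the middle of the bench, 38 mm up, of a second, equal blue rack (200 x 96 x 76 mm standing) with six glass tubes in it (148 mm high overall). It stands on its feet against the riser near the riser's right end (robot's view), its centre 48 mm farther in along x and 100 mm along -y. Axes as in the standing rack. Leave it alone
- cylinder: clear measuring cylinder on a blue six-sided foot, 200 mm high, foot 74 mm across; origin at the centre of its underside. Leave it alone
- tube: upright orange tablet tube with a white cap, 33 mm across, 139 mm high; origin at the centre of its underside. Leave it alone
- bottle: amber bottle with a yellow cap, 84 mm across, 230 mm high; origin at the centre of its underside. Leave it alone
- bowl: orange plastic bowl, 130 mm across, 55 mm high; origin at the centre of its underside. Leave it alone
- flask: conical glass flask, 82 mm across at the foot, 130 mm high; origin at the centre of its underside. Leave it alone
- spoon: wooden spoon, about 215 mm long and 20 mm high, lying crosswise on the bench on the robot's side of the rack; origin on its underside near mid-length, x axis along it. Leave it alone
- wellplate: white well plate, 86 x 128 x 18 mm; origin at the centre of its underside. Leave it alone

How it is judged:
At the end, for the whole second after the job is handed in: The rack stands upright on its feet on the bench (within 3.4 degrees), at rest, its long side against the riser's front face: parallel within 2.9 degrees and its centre no more than 54 mm from the face (48 mm when touching) (angle between rack_mid's own z axis and vertical below 0.06 rad and height (world z) of rack_mid between 0.034 and 0.043 m and x of rack_mid in the frame of riser_front between -0.054 and -0.04 m and angle between the y axis of rack_mid and the y axis of riser_front, either way round below 0.05 rad and linear speed of rack below 0.01 m/s).
It fails at once if the rack is lifted or carried (height (world z) of rack_mid above 0.075 m).
It fails at once if the full rack is shifted more than 20 mm or tipped (distance of full_rack_corner from where it was at the start of the episode above 0.02 m or angle between full_rack_corner's own z axis and vertical above 0.3 rad).
It fails at once if the measuring cylinder or the orange tube is shifted more than 20 mm or tipped (distance of any of cylinder, tube from where it was at the start of the episode above 0.02 m or angle between any of cylinder, tube's own z axis and vertical above 0.3 rad).
It fails at once if the bottle or the flask is shifted more than 20 mm or tipped (distance of any of bottle, flask from where it was at the start of the episode above 0.02 m or angle between any of bottle, flask's own z axis and vertical above 0.3 rad).
It fails at once if the bowl, the spoon or the well plate is shifted more than 20 mm (distance of any of bowl, spoon, wellplate from where it was at the start of the episode above 0.02 m).
It also fails if it takes over 48 s, if anything falls off the work surface, if the arm or the gripper's body presses on something with over 40 N, if the wrist force passes 120 N, or if a joint passes its speed limit or range.

## Working session

There is one attempt and no reset: what is moved stays moved. The work goes in short steps, Python scripts to look and compute and a tool call to move; the robot and the scene stay as the last step left them, time stands still between calls to the robot, and variables do not carry over. Pictures are saved under pics/ and viewed, and the job is handed in when it is done.

Besides the shell and the picture viewer there is one more tool, called after "Request:" as name(argument=value, ...), one argument or row to a line, values as JSON. apply_moves: Moves the arm, as the interface text tells. Its arguments: {"type":"object","properties":{"increments":{"type":"array","items":{"type":"array","items":{"type":"array","items":{"type":"number"}}}},"fingers":{"type":"number"},"newtons":{"type":"number"}},"required":["increments"]}

```bash
ls; mkdir -p pics
python3 - <<'E'
from station import manip
import cv2,numpy as np
print(manip.sense())
for n in ["scene","top"]:
    p,d=manip.snapshot(n); cv2.imwrite(f"pics/{n}0.png",p[:,:,::-1]); np.save(f"pics/{n}0.npy",d)
    print(n,manip.camera_model(n))
print(manip.camera_model("wrist"))
E
```

```text
pics
{'t': 0.0, 'q': array([-1.34949673e+00,  5.28451917e-01,  1.43392303e+00,  1.78314444e-05,
        1.18136435e+00, -1.78463746e-01]), 'qd': array([ 0.00064166,  0.00079288, -0.00229424, -0.00124036,  0.000685  ,
        0.00120402]), 'tau': array([ 4.95517979e-04, -4.42348087e+01, -1.78025740e+01, -2.37728100e-04,
        8.28652323e-03, -2.99905764e-06]), 'tcp_pos': array([ 0.24317626, -0.57514143,  0.3029356 ]), 'tool_rot': array([ 9.80090188e-01,  1.98549920e-01, -1.47439152e-05, -1.07325093e-03]), 'force': array([-1.0778123 ,  0.23588521,  0.05779837]), 'ft_torque': array([-0.0081385 ,  0.01348432, -0.00058564]), 'finger_gap': 0.9953665041526016}
scene {'mtx': array([[428.65309143,   0.        , 279.84339617],
       [  0.        , 428.65309143, 211.2847524 ],
       [  0.        ,   0.        ,   1.        ]]), 'distortion': array([-0.09261723,  0.        ,  0.        ,  0.        ,  0.        ]), 'R': array([[-0.77004744,  0.63796358,  0.00542393],
       [ 0.42335013,  0.51732372, -0.74374111],
       [-0.47728567, -0.57041971, -0.66844577]]), 't': array([ 0.45467076, -0.
[... 382 characters left out ...]
      [ 0.11792439,  0.01233741, -0.99294593]]), 't': array([0.00648911, 0.58961889, 1.57980124])}
{'mtx': array([[290.02114553,   0.        , 274.32800956],
       [  0.        , 290.02114553, 206.68435119],
       [  0.        ,   0.        ,   1.        ]]), 'distortion': array([-0.01964447,  0.        ,  0.        ,  0.        ,  0.        ]), 'mount': array([[-4.54091027e-04, -9.62137435e-01, -2.72564395e-01,
         6.85480498e-02],
       [ 9.99999651e-01, -6.27858171e-04,  5.50310253e-04,
        -4.13714988e-04],
       [-7.00605878e-04, -2.72564050e-01,  9.62137385e-01,
        -7.04444854e-02],
       [ 0.00000000e+00,  0.00000000e+00,  0.00000000e+00,
         1.00000000e+00]])}
```

View pics/top0.png

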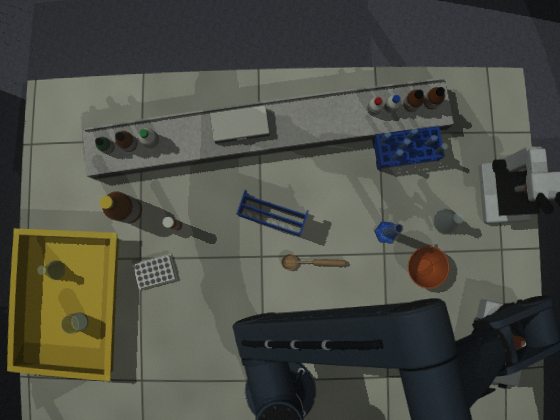

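View pics/scene0.png

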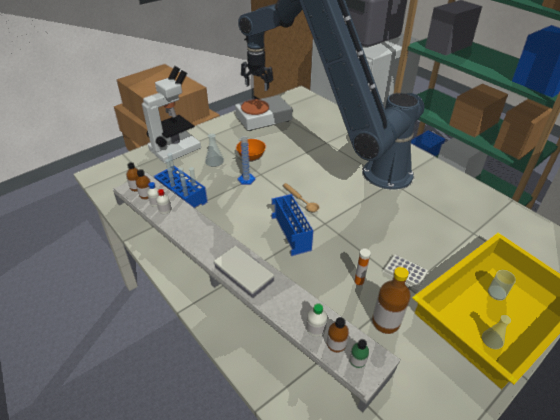

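The top view shows the lying rack at about (272,214), turned opposite to the riser. The riser's front edge runs from (92,177) to (450,127), the spoon is at (315,262), the cylinder at (387,232) and the tube at (170,223). Next I measure these.

```bash
cat > h.py <<'E'
from station import manip
import cv2,numpy as np
def cloud(n,d,pose=None):
    m=manip.camera_model(n); h,w=d.shape
    uv=np.stack(np.meshgrid(np.arange(w),np.arange(h)),-1).reshape(-1,1,2).astype(np.float64)
    xy=cv2.undistortPoints(uv,m["mtx"],m["distortion"])[:,0]
    P=np.c_[xy,np.ones(len(xy))]*d.reshape(-1,1)
    if n!="wrist": X=(P-m["t"])@m["R"]
    else:
        from scipy.spatial.transform import Rotation as R
        M=m["mount"]; X=P@M[:3,:3].T+M[:3,3]
        X=X@R.from_quat(pose[1]).as_matrix().T+pose[0]
    X[d.reshape(-1)==0]=np.nan
    return X.reshape(h,w,3)
def shot(n,tag):
    s=manip.sense(); p,d=manip.snapshot(n); cv2.imwrite(f"pics/{tag}.png",p[:,:,::-1]); np.save(f"pics/{tag}.npy",d)
    return p,d,cloud(n,d,(s["tcp_pos"],s["tool_rot"]))
def blue(p):
    hsv=cv2.cvtColor(p,cv2.COLOR_RGB2HSV)
    return cv2.inRange(hsv,(105,120,40),(130,255,255))>0
E
python3 - <<'E'
from h import *
for n in ["top","scene"]:
    p=cv2.imread(f"pics/{n}0.png")[:,:,::-1].copy(); d=np.load(f"pics/{n}0.npy"); X=cloud(n,d)
    b=blue(p)
    nl,lab,st,c=cv2.connectedComponentsWithStats(cv2.dilate(b.astype(np.uint8),np.ones((3,3))))
    for i in range(1,nl):
        if st[i,4]<80: continue
        Q=X[(lab==i)&b]; Q=Q[~np.isnan(Q[:,0])]
        print(n,i,st[i],np.percentile(Q,[2,50,98],axis=0).round(3).tolist())
        t=Q[Q[:,2]>0.085]
        if len(t)>20:
            r=cv2.minAreaRect(t[:,:2].astype(np.float32)*1000); print("top rect",r,cv2.boxPoints(r).round())
    # riser top / face
    Q=X.reshape(-1,3); Q=Q[~np.isnan(Q[:,0])]
    f=Q[(Q[:,2]>.02)&(Q[:,2]<.06)&(Q[:,0]>.6)]
    if n=="scene":pass
    tt=Q[(abs(Q[:,2]-.07)<.005)&(Q[:,0]>.55)&(abs(Q[:,1])<.6)]
    # near edge of the top per y bin
    pts=[]
    for y in np.arange(-.6,.6,.04):
        s=tt[abs(tt[:,1]-y)<.02]
        if len(s)>10: pts.append((y,np.percentile(s[:,0],3),len(s)))
    print(np.round(pts,3).tolist())
X=cloud("top",np.load("pics/top0.npy"))
for nm,(u,v) in dict(cyl=(387,232),tube=(170,223),spoonL=(291,262),spoonR=(347,263),wp=(155,271),bottle=(107,203),bench=(330,300)).items(): print(nm,X[v,u].round(3))
E
```

```text
top 2 [ 373  126   72   44 2385] [[0.69, -0.513, 0.014], [0.739, -0.41, 0.072], [0.796, -0.316, 0.13]]
top rect ((743.3224487304688, -410.5982666015625), (79.43362426757812, 171.70809936523438), 8.744159698486328) [[ 691. -332.]
 [ 717. -501.]
 [ 796. -489.]
 [ 770. -320.]]
top 3 [ 236  189   73   47 1185] [[0.485, -0.088, 0.006], [0.541, 0.019, 0.091], [0.602, 0.107, 0.102]]
top rect ((545.4768676757812, 9.124229431152344), (199.39169311523438, 72.92514038085938), 69.98546600341797) [[477. -72.]
 [546. -97.]
 [614.  90.]
 [545. 115.]]
top 4 [374 221  28  23 452] [[0.455, -0.366, 0.002], [0.483, -0.336, 0.009], [0.515, -0.313, 0.176]]
top rect ((483.7798156738281, -341.507568359375), (20.881202697753906, 20.796171188354492), 59.04610824584961) [[ 469. -345.]
 [ 487. -356.]
 [ 498. -338.]
 [ 480. -327.]]
[[-0.56, 0.812, 144.0], [-0.52, 0.713, 342.0], [-0.48, 0.712, 375.0], [-0.44, 0.704, 343.0], [-0.4, 0.701, 439.0], [-0.36, 0.703, 411.0], [-0.32, 0.703, 388.0], [-0.28, 0.78, 468.0], [-0.24, 0.776, 521.0], [-0.2, 0.773, 484.0], [-0.16, 0.767, 509.0], [-0.12, 0.764, 485.0], [-0.08, 0.7
[... 1548 characters left out ...]
[-0.32, 0.704, 250.0], [-0.28, 0.786, 286.0], [-0.24, 0.782, 315.0], [-0.2, 0.776, 330.0], [-0.16, 0.772, 352.0], [-0.12, 0.768, 347.0], [-0.08, 0.764, 391.0], [-0.04, 0.755, 405.0], [0.0, 0.574, 237.0], [0.04, 0.555, 134.0], [0.08, 0.569, 121.0], [0.12, 0.557, 141.0], [0.16, 0.731, 138.0], [0.2, 0.729, 468.0], [0.24, 0.725, 520.0], [0.28, 0.718, 576.0], [0.32, 0.713, 516.0], [0.36, 0.706, 338.0], [0.4, 0.705, 375.0], [0.44, 0.667, 356.0], [0.48, 0.611, 569.0], [0.52, 0.596, 488.0], [0.56, 0.686, 796.0]]
cyl [ 0.479 -0.331  0.088]
tube [0.516 0.304 0.14 ]
spoonL [ 0.398 -0.045  0.007]
spoonR [ 0.39  -0.219  0.   ]
wp [0.377 0.378 0.019]
bottle [0.568 0.463 0.23 ]
bench [ 0.277 -0.163 -0.002]
```

```bash
cat >> h.py <<'E'
def goto(x,y,z,yaw):
    "remaining shift in tool axes (m) and spin deg; yaw in deg of tool x"
    from scipy.spatial.transform import Rotation as R
    s=manip.sense(); r=R.from_quat(s["tool_rot"]).as_matrix()
    cur=np.degrees(np.arctan2(r[1,0],r[0,0]))
    yr=np.radians(yaw); 
    d=r.T@(np.array([x,y,z])-s["tcp_pos"])
    d2=np.array([[np.cos(yr),np.sin(yr),0],[np.sin(yr),-np.cos(yr),0],[0,0,-1]]).T@(np.array([x,y,z])-s["tcp_pos"])
    print("t",s["t"],"tcp",s["tcp_pos"].round(4),"yaw",cur.round(2),"tilt",r[:,2].round(3),"gap",round(s["finger_gap"],3),"F",s["force"].round(1))
    print("shift now-axes",d.round(4),"after-spin axes",d2.round(4),"spin",(cur-yaw).round(2))
E
python3 - <<'E'
from h import *
print(manip.finger_overhang)
# riser face fit by top-edge points of both views
y=np.array([-.28,-.24,-.2,-.16,-.12,-.08,-.04,.2,.24,.28,.32])
for x in ([.780,.776,.773,.767,.764,.758,.753,.724,.720,.716,.712],[.786,.782,.776,.772,.768,.764,.755,.729,.725,.718,.713]):
    k=np.polyfit(y,x,1); print(k,np.degrees(np.arctan(-k[0])))
goto(.455,.040,.30,-20)
E
```

```text
0.0726
[-0.11663768  0.74851536] 6.652786594381247
[-0.12092754  0.75257507] 6.895157152858616
t 0.1 tcp [ 0.2432 -0.5752  0.303 ] yaw 22.91 tilt [-0.     0.002 -1.   ] gap 1.003 F [-0.7  0.1  0.5]
shift now-axes [ 0.4345 -0.4842  0.0041] after-spin axes [-0.0114 -0.6505  0.003 ] spin 42.91
```

Request:
apply_moves(
  increments=[
    [[0,0,0,8.5],[0,0,0,8.5],[0,0,0,8.5],[0,0,0,8.5],[0,0,0,8.5]],
  ],
  fingers=0,
  newtons=40,
)

```text
t: 0.6
tcp_pos: [0.2428, -0.5735, 0.2999]
tool_rot: [0.984, -0.176, -0.002, -0.004]
force: [0.6, -1.1, 0.1]
finger_gap: 0.147
```

```bash
python3 -c "
from h import *
goto(.455,.040,.30,-20)"
```

```text
t 0.6 tcp [ 0.2428 -0.5735  0.2999] yaw -20.32 tilt [-0.002  0.008 -1.   ] gap 0.147 F [ 0.6 -1.1  0.1]
shift now-axes [-0.0141 -0.649   0.0047] after-spin axes [-1.050e-02 -6.491e-01 -1.000e-04] spin -0.32
```

Request:
apply_moves(
  increments=[
    [[0,-0.045,0,0],[0,-0.045,0,0],[0,-0.045,0,0],[0,-0.045,0,0],[0,-0.045,0,0]],
  ],
)

```text
t: 1.1
tcp_pos: [0.3213, -0.3621, 0.2982]
tool_rot: [0.983, -0.183, -0.002, -0.003]
force: [1.2, -0.4, 0.0]
finger_gap: -0.001
```

```bash
python3 -c "
from h import *
goto(.455,.040,.30,-20)"
```

```text
t 1.1 tcp [ 0.3213 -0.3621  0.2982] yaw -21.05 tilt [-0.002  0.007 -1.   ] gap -0.001 F [ 1.2 -0.4  0. ]
shift now-axes [-0.0197 -0.4233  0.0006] after-spin axes [-0.0119 -0.4236 -0.0018] spin -1.05
```

Request:
apply_moves(
  increments=[
    [[-0.002,-0.045,0,-0.5],[-0.002,-0.045,0,-0.5],[-0.002,-0.045,0,0],[-0.002,-0.045,0,0],[-0.002,-0.045,0,0]],
  ],
)

```text
t: 1.6
tcp_pos: [0.3911, -0.1385, 0.2988]
tool_rot: [0.984, -0.175, -0.002, -0.004]
force: [1.0, -0.2, 0.6]
finger_gap: 0.001
```

Request:
apply_moves(
  increments=[
    [[-0.002,-0.045,0,0],[-0.002,-0.045,0,0],[-0.002,-0.045,0,0],[0,-0.03,0,0],[0,0,0,0]],
  ],
)

```text
t: 2.1
tcp_pos: [0.4431, 0.0298, 0.2997]
tool_rot: [0.985, -0.172, -0.002, -0.005]
force: [0.3, -0.0, -0.7]
finger_gap: -0.001
```

```bash
python3 -c "
from h import *
goto(.455,.040,.30,-20)
p,d,X=shot('top','top1')
shot('wrist','wr1')
b=blue(p); b[:, :200]=0; b[:,350:]=0; b[:160]=0
Q=X[b]; t=Q[(Q[:,2]>.09)&(Q[:,2]<.105)]; r=cv2.minAreaRect(t[:,:2].astype(np.float32)*1000); print(r,cv2.boxPoints(r).round())
"
```

```text
t 2.1 tcp [0.4431 0.0298 0.2997] yaw -19.85 tilt [-0.003  0.01  -1.   ] gap -0.001 F [ 0.3 -0.  -0.7]
shift now-axes [ 0.0077 -0.0137 -0.0002] after-spin axes [ 0.0077 -0.0137 -0.0003] spin 0.15
((546.2791137695312, 8.76202392578125), (198.825439453125, 73.24169158935547), 70.4436264038086) [[478. -73.]
 [548. -97.]
 [614.  90.]
 [545. 115.]]
```

View pics/wr1.png

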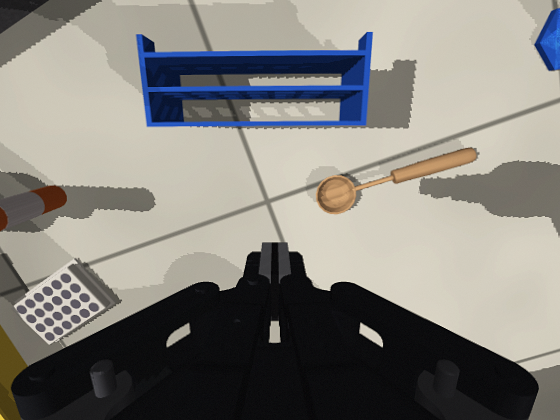

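View pics/top1.png

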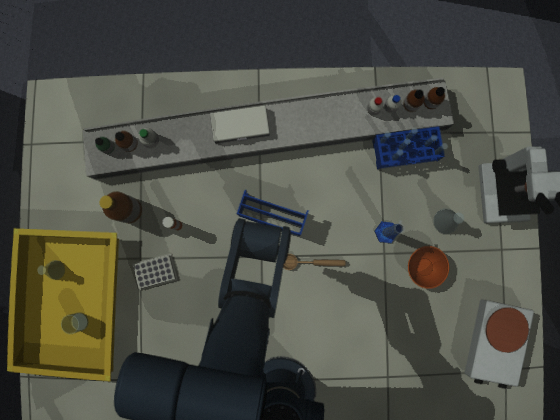

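The wrist view shows the rack's hole-side edge level across the picture, from (148,126) to (366,124). The shut fingers are at column 275 and the rack's middle at 257, which fits the 14 mm side shift. Now I descend in front of the rack.

Request:
apply_moves(
  increments=[
    [[0,-0.007,0.035,0],[0,-0.007,0.035,0],[0,0,0.035,0],[0,0,0.03,0],[0,0,0,0]],
  ],
)

```text
t: 2.7
tcp_pos: [0.4487, 0.0347, 0.1623]
tool_rot: [0.984, -0.178, 0.001, -0.003]
force: [-1.1, 0.5, 0.4]
finger_gap: 0.007
```

```bash
python3 -c "
from h import *
goto(.502,.024,.161,-20)
"
```

```text
t 2.7 tcp [0.4487 0.0347 0.1623] yaw -20.48 tilt [ 0.003  0.005 -1.   ] gap 0.007 F [-1.1  0.5  0.4]
shift now-axes [ 0.0537 -0.0086  0.0014] after-spin axes [ 0.0538 -0.0082  0.0013] spin -0.48
```

Request:
apply_moves(
  increments=[
    [[0.015,-0.004,0,0],[0.015,-0.004,0,0],[0.012,0,0,0],[0.006,0,0,0],[0.004,0,0,0]],
  ],
)

```text
t: 3.2
tcp_pos: [0.5006, 0.018, 0.1657]
tool_rot: [0.983, -0.182, -0.001, -0.002]
force: [-0.7, 1.1, 1.4]
finger_gap: -0.0
```

Request:
apply_moves(
  increments=[
    [[0.008,0,-0.001,0],[0.008,0,-0.002,0],[0.008,0,-0.003,0]],
  ],
)

```text
t: 3.5
tcp_pos: [0.5217, 0.0091, 0.1726]
tool_rot: [0.983, -0.182, -0.003, -0.002]
force: [-1.0, 0.7, 0.5]
finger_gap: 0.005
```

```bash
python3 -c "
from h import *
goto(.502,.024,.161,-20)
shot('wrist','wr2');shot('scene','sc2')
"
```

```text
t 3.5 tcp [0.5217 0.0091 0.1726] yaw -20.94 tilt [-0.005  0.006 -1.   ] gap 0.005 F [-1.   0.7  0.5]
shift now-axes [-0.0236 -0.0068  0.0118] after-spin axes [-0.0236 -0.0073  0.0116] spin -0.94
```

View pics/wr2.png

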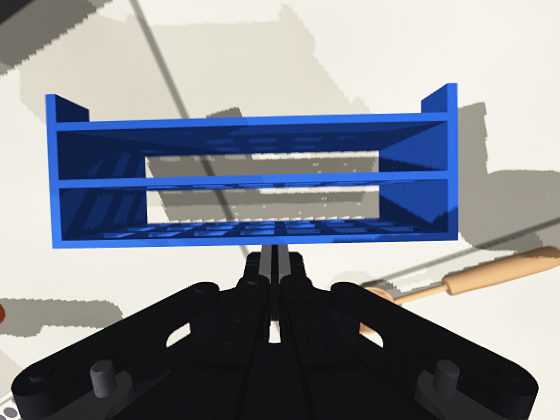

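View pics/sc2.png

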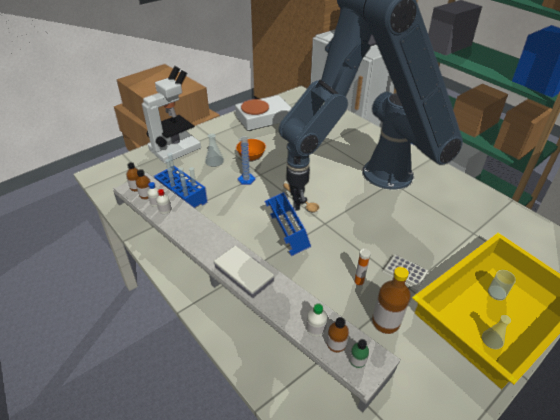

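```bash
cat >> h.py <<'E'
def edge(tag):
    p,d,X=shot('wrist',tag); b=blue(p)
    Q=X.copy(); Q[~b]=np.nan
    for c in range(60,460,30):
        col=Q[:,c]; ok=np.where(~np.isnan(col[:,0]))[0]
        if len(ok): 
            i=ok[-1]-2; print(c,i,X[i,c].round(3))
E
python3 -c "
from h import *
edge('wr3')
"
```

```text
60 245 [0.572 0.103 0.113]
90 245 [0.567 0.09  0.112]
120 245 [0.562 0.075 0.113]
150 244 [0.557 0.061 0.113]
180 243 [0.552 0.047 0.113]
210 243 [0.547 0.033 0.113]
240 242 [0.542 0.019 0.113]
270 242 [0.537 0.006 0.112]
300 241 [ 0.532 -0.008  0.113]
330 240 [ 0.527 -0.022  0.112]
360 239 [ 0.523 -0.035  0.113]
390 239 [ 0.517 -0.049  0.112]
420 238 [ 0.514 -0.062  0.114]
450 237 [ 0.509 -0.076  0.113]
```

The edge is level at z = 0.113 m, so the rack has tipped about 16°. The fingertips are 13 mm below the edge, so I keep pushing.

Request:
apply_moves(
  increments=[
    [[0.008,0,-0.001,0],[0.008,0,-0.001,0],[0.008,0,-0.001,0],[0.008,0,0,0]],
  ],
)

```text
t: 4.05
tcp_pos: [0.5534, -0.0027, 0.1754]
tool_rot: [0.983, -0.181, -0.003, -0.002]
force: [-0.8, -0.1, -0.3]
finger_gap: 0.001
```

```bash
python3 -c "
from h import *
goto(.502,.024,.161,-20)
edge('wr4')
"
```

```text
t 4.05 tcp [ 0.5534 -0.0027  0.1754] yaw -20.9 tilt [-0.004  0.005 -1.   ] gap 0.001 F [-0.8 -0.1 -0.3]
shift now-axes [-0.0574 -0.0065  0.0148] after-spin axes [-0.0574 -0.0075  0.0144] spin -0.9
60 241 [0.604 0.092 0.114]
90 250 [0.591 0.095 0.096]
120 258 [0.575 0.098 0.074]
150 261 [0.559 0.095 0.051]
180 261 [0.551 0.073 0.051]
210 260 [0.545 0.051 0.053]
240 260 [0.539 0.029 0.058]
270 240 [ 0.561 -0.003  0.097]
300 252 [ 0.538 -0.014  0.075]
330 258 [ 0.513 -0.031  0.049]
360 257 [ 0.511 -0.051  0.058]
390 257 [ 0.503 -0.071  0.058]
420 245 [ 0.526 -0.081  0.093]
450 233 [ 0.54  -0.088  0.115]
```

Request:
apply_moves(
  increments=[
    [[0.006,0,0,0],[0.006,0,0,0],[0.005,0,0,0]],
  ],
)

```text
t: 4.4
tcp_pos: [0.5725, -0.0101, 0.1751]
tool_rot: [0.983, -0.182, -0.001, -0.002]
force: [-0.9, 0.3, -0.4]
finger_gap: 0.003
```

```bash
python3 -c "
from h import *
goto(.502,.024,.161,-20)
edge('wr5')
"
```

```text
t 4.4 tcp [ 0.5725 -0.0101  0.1751] yaw -20.92 tilt [-0.002  0.005 -1.   ] gap 0.003 F [-0.9  0.3 -0.4]
shift now-axes [-0.078  -0.0066  0.0143] after-spin axes [-0.0779 -0.0079  0.0141] spin -0.92
90 194 [0.639 0.084 0.077]
120 223 [0.616 0.076 0.077]
150 222 [0.61  0.058 0.077]
180 221 [0.604 0.04  0.077]
210 221 [0.597 0.023 0.077]
240 220 [0.591 0.005 0.077]
270 220 [ 0.585 -0.012  0.077]
300 219 [ 0.579 -0.029  0.076]
330 218 [ 0.572 -0.046  0.076]
360 218 [ 0.566 -0.064  0.077]
390 217 [ 0.56  -0.081  0.076]
420 201 [ 0.563 -0.101  0.076]
```

View pics/wr5.png

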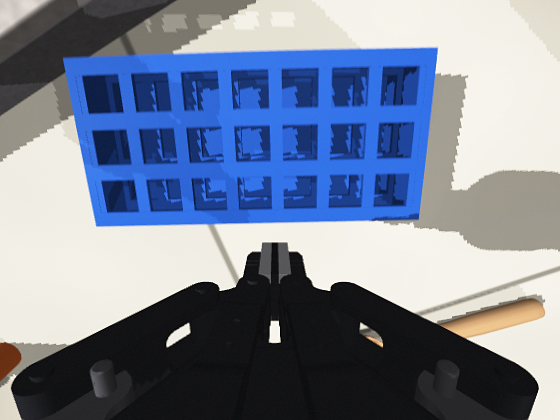

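The rack stands on its feet: the top face is at z ≈ 0.077, its near edge running from (97,226) to (419,219) in the wrist picture. Next I back off, turn to the riser's angle, spread the fingers and go low.

Request:
apply_moves(
  increments=[
    [[-0.03,0,0,0],[-0.03,0,0,-5],[0,0,0,-8],[0,0,0,-8],[0,0,0,-7]],
  ],
  fingers=0.6,
)

```text
t: 4.95
tcp_pos: [0.5157, 0.0114, 0.1748]
tool_rot: [0.998, 0.071, 0.0, -0.002]
force: [0.0, -0.2, -0.2]
finger_gap: 0.602
```

```bash
python3 -c "
from h import *
goto(.517,-.035,.092,6.8)
p,d,X=shot('top','top6')
b=blue(p); b[:, :200]=0; b[:,350:]=0
Q=X[b]; t=Q[(Q[:,2]>.068)&(Q[:,2]<.085)]; r=cv2.minAreaRect(t[:,:2].astype(np.float32)*1000); print(r,cv2.boxPoints(r).round())
"
```

```text
t 4.95 tcp [0.5157 0.0114 0.1748] yaw 8.1 tilt [-0.     0.004 -1.   ] gap 0.602 F [ 0.  -0.2 -0.2]
shift now-axes [-0.0053  0.0464  0.0826] after-spin axes [-0.0042  0.0462  0.0828] spin 1.3
((631.4976196289062, -21.501541137695312), (198.48251342773438, 97.33274841308594), 70.47602081298828) [[ 552.  -99.]
 [ 644. -131.]
 [ 711.   56.]
 [ 619.   88.]]
```

View pics/top6.png

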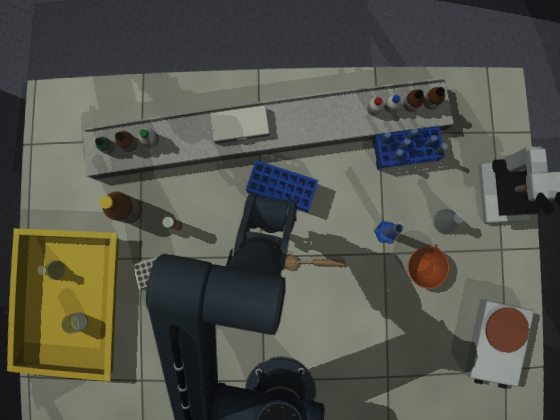

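The top view shows the rack standing at (282,186), centre (0.632, -0.022), still 27° off the riser; nothing else has moved. I go down behind it.

Request:
apply_moves(
  increments=[
    [[-0.004,0.023,0,1.3],[0,0.023,0.02,0],[0,0,0.03,0],[0,0,0.026,0],[0,0,0.004,0]],
  ],
)

```text
t: 5.5
tcp_pos: [0.5212, -0.0368, 0.0945]
tool_rot: [0.998, 0.056, 0.004, -0.001]
force: [-0.5, 0.3, -0.1]
finger_gap: 0.6
```

```bash
python3 -c "
from h import *
goto(.517,-.035,.092,6.8)
shot('wrist','wr6')
"
```

```text
t 5.5 tcp [ 0.5212 -0.0368  0.0945] yaw 6.36 tilt [ 0.008  0.002 -1.   ] gap 0.6 F [-0.5  0.3 -0.1]
shift now-axes [-0.004  -0.0022  0.0024] after-spin axes [-0.0039 -0.0023  0.0025] spin -0.44
```

View pics/wr6.png

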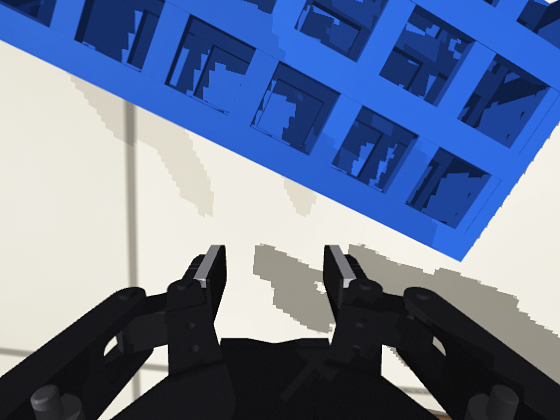

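The right finger at (340,265) is clear of the rack's near right side. I push.

Request:
apply_moves(
  increments=[
    [[0.01,0,0,-0.4],[0.01,0,0,0],[0.01,0,0,0],[0.01,0,0,0],[0.01,0,0,0]],
  ],
)

```text
t: 6.05
tcp_pos: [0.5748, -0.0297, 0.0992]
tool_rot: [0.998, 0.059, 0.005, -0.0]
force: [-1.9, 0.2, 1.7]
finger_gap: 0.598
```

```bash
python3 -c "
from h import *
goto(.617,-.023,.092,6.8)
shot('wrist','wr7')
"
```

```text
t 6.05 tcp [ 0.5748 -0.0297  0.0992] yaw 6.72 tilt [ 0.01   0.002 -1.   ] gap 0.598 F [-1.9  0.2  1.7]
shift now-axes [ 0.0426 -0.0017  0.0077] after-spin axes [ 0.0427 -0.0017  0.0072] spin -0.08
```

View pics/wr7.png

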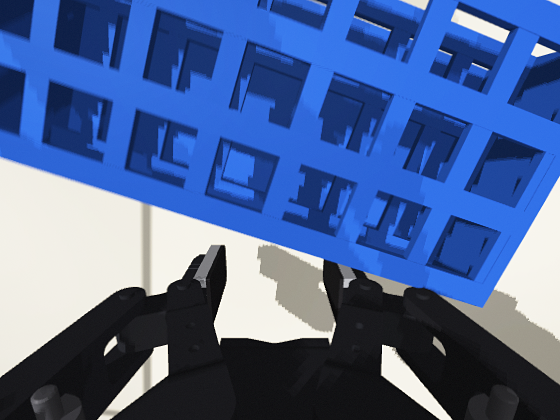

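The rack is turning onto the fingers; its edge slope is down to about 15–17°. I continue, countering the slow rise of the tool.

Request:
apply_moves(
  increments=[
    [[0.009,0,0.002,0],[0.009,0,0.002,0],[0.009,0,0.002,0],[0.009,0,0.002,0]],
  ],
)

```text
t: 6.5
tcp_pos: [0.6144, -0.0253, 0.0929]
tool_rot: [0.998, 0.059, 0.006, 0.0]
force: [-2.1, -0.3, 1.6]
finger_gap: 0.603
```

```bash
cat >> h.py <<'E'
def chk(tag):
    goto(.634,-.021,.092,6.8)
    p,d,X=shot('top',tag)
    b=blue(p); b[:, :200]=0; b[:,350:]=0
    Q=X[b]; t=Q[(Q[:,2]>.068)&(Q[:,2]<.085)]; r=cv2.minAreaRect(t[:,:2].astype(np.float32)*1000); print(len(t),r,cv2.boxPoints(r).round().tolist())
    c=np.array(r[0])/1000; a=np.radians(6.7); print("dist to face", .7505*np.cos(a)-c@[np.cos(a),np.sin(a)])
E
python3 -c "
from h import *
chk('top8')
shot('wrist','wr8')
"
```

```text
t 6.5 tcp [ 0.6144 -0.0253  0.0929] yaw 6.71 tilt [ 0.012  0.    -1.   ] gap 0.603 F [-2.1 -0.3  1.6]
shift now-axes [ 0.02   -0.002   0.0011] after-spin axes [ 0.02   -0.0019  0.0009] spin -0.09
623 ((683.6091918945312, -18.363380432128906), (197.53927612304688, 96.36075592041016), 88.20356750488281) [[632.0, -116.0], [729.0, -119.0], [735.0, 79.0], [639.0, 82.0]]
dist to face 0.0685764564649145
```

View pics/wr8.png

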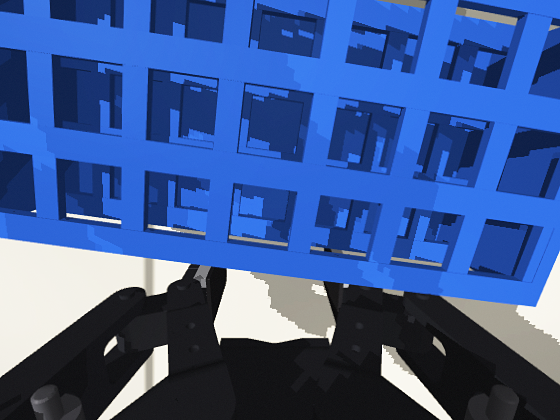

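8° and about 20 mm remain, and the left far corner is about 6 mm from the riser. I push more gently now.

Request:
apply_moves(
  increments=[
    [[0.006,0,0.001,0],[0.006,0,0.001,0],[0.005,0,0.001,0]],
  ],
)

```text
t: 6.9
tcp_pos: [0.6319, -0.0231, 0.0887]
tool_rot: [0.998, 0.059, 0.005, -0.0]
force: [-1.8, -0.4, 0.4]
finger_gap: 0.598
```

```bash
python3 -c "
from h import *
chk('top9')
"
```

```text
t 6.9 tcp [ 0.6319 -0.0231  0.0887] yaw 6.73 tilt [ 0.01   0.001 -1.   ] gap 0.598 F [-1.8 -0.4  0.4]
shift now-axes [ 0.0023 -0.0018 -0.0032] after-spin axes [ 0.0023 -0.0018 -0.0033] spin -0.07
562 ((695.00830078125, -19.83423614501953), (96.57918548583984, 199.4215087890625), 4.472446441650391) [[639.0, 76.0], [655.0, -123.0], [751.0, -115.0], [735.0, 83.0]]
dist to face 0.05742680190792193
```

Request:
apply_moves(
  increments=[
    [[0.004,0,0,0],[0.004,0,-0.001,0],[0.004,0,0,0]],
  ],
)

```text
t: 7.25
tcp_pos: [0.6388, -0.0217, 0.0881]
tool_rot: [0.998, 0.06, -0.003, -0.001]
force: [-9.9, -2.5, 5.7]
finger_gap: 0.6
```

```bash
python3 -c "
from h import *
chk('top10')
"
```

```text
t 7.25 tcp [ 0.6388 -0.0217  0.0881] yaw 6.87 tilt [-0.007  0.001 -1.   ] gap 0.6 F [-9.9 -2.5  5.7]
shift now-axes [-0.0047 -0.0013 -0.0039] after-spin axes [-0.0047 -0.0012 -0.0039] spin 0.07
480 ((698.9410400390625, -19.176048278808594), (96.76780700683594, 199.52987670898438), 6.9894866943359375) [[639.0, 74.0], [663.0, -124.0], [759.0, -112.0], [735.0, 86.0]]
dist to face 0.05344412944127408
```

The force rose to about 10 N and the yaw is 7.0°, so the rack is seated on the riser. One small extra press, then I back off straight and check.

Request:
apply_moves(
  increments=[
    [[0.003,0,0,0],[0.003,0,0,0]],
  ],
)

```text
t: 7.5
tcp_pos: [0.6397, -0.0211, 0.0874]
tool_rot: [0.998, 0.06, -0.011, -0.002]
force: [-9.9, -3.7, 8.3]
finger_gap: 0.603
```

Request:
apply_moves(
  increments=[
    [[-0.006,0,0,0],[-0.015,0,0,0],[-0.03,0,0,0],[-0.03,0,-0.02,0],[-0.02,0,-0.03,0]],
  ],
)

```text
t: 8.0
tcp_pos: [0.5411, -0.0335, 0.1377]
tool_rot: [0.998, 0.061, -0.007, -0.001]
force: [0.3, -0.6, -0.5]
finger_gap: 0.605
```

Request:
apply_moves(
  increments=[
    [[-0.01,0,-0.04,0],[0,0,-0.04,0],[0,0,-0.04,0],[0,0,0,0],[0,0,0,0]],
  ],
)

```text
t: 8.5
tcp_pos: [0.5322, -0.0351, 0.2667]
tool_rot: [0.998, 0.061, -0.001, -0.0]
force: [0.2, 0.4, -1.0]
finger_gap: 0.604
```

```bash
python3 -c "
from h import *
chk('top11')
p,d,X=shot('wrist','wr11');shot('scene','sc11')
b=blue(p);Q=X[b];print(np.nanpercentile(Q[:,2],[5,50,95]))
"
```

```text
t 8.5 tcp [ 0.5322 -0.0351  0.2667] yaw 6.95 tilt [-0.003 -0.    -1.   ] gap 0.604 F [ 0.2  0.4 -1. ]
shift now-axes [ 0.1032 -0.0016  0.1744] after-spin axes [ 0.1027 -0.0019  0.1747] spin 0.15
1137 ((696.1024169921875, -19.438812255859375), (97.1685791015625, 199.83421325683594), 7.579656600952148) [[635.0, 73.0], [661.0, -125.0], [757.0, -112.0], [731.0, 86.0]]
dist to face 0.05629402340341949
[0.008585   0.05683136 0.0773041 ]
```

View pics/wr11.png

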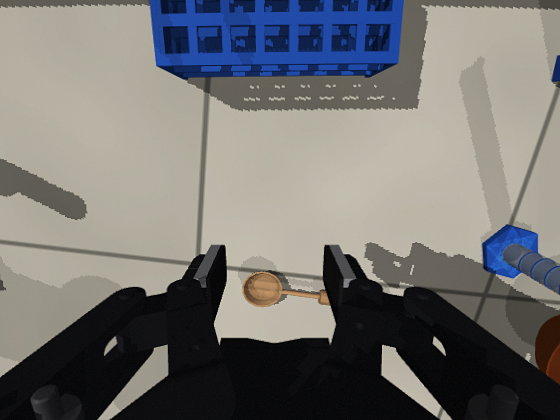

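View pics/sc11.png

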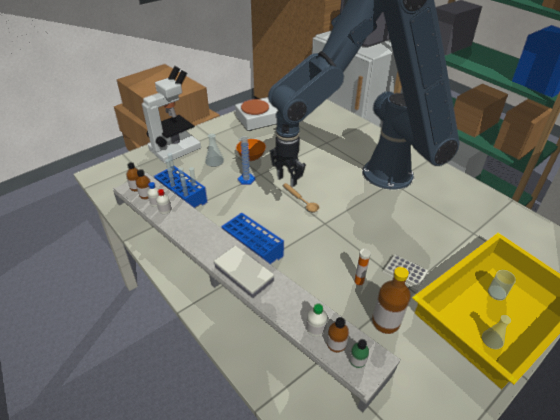

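View pics/top11.png

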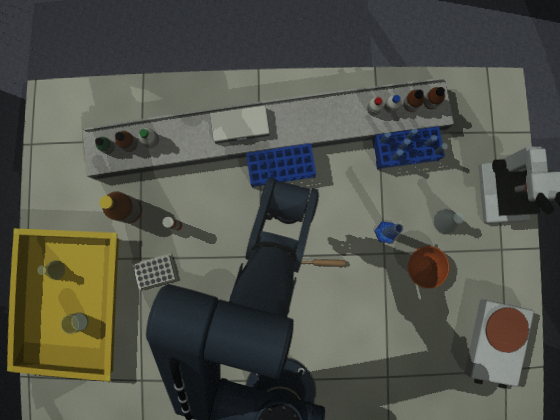

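The rack is upright at the riser, but the top view puts its centre at 56 mm, with some bias. I calibrate against the full rack, which touches the riser, and look into the gap from above.

```bash
python3 -c "
from h import *
a=np.radians(6.8); n=np.array([np.cos(a),np.sin(a)]); e=np.array([-n[1],n[0]])
for nm,tag in (('top','top11'),('scene','sc11')):
    p=cv2.imread(f'pics/{tag}.png')[:,:,::-1].copy(); X=cloud(nm,np.load(f'pics/{tag}.npy'))
    b=blue(p)
    Q=X[b]; Q=Q[(Q[:,2]>.068)&(Q[:,2]<.082)&(Q[:,0]>.5)]
    for k,m in (('full',(Q[:,1]<-.29)),('ours',(abs(Q[:,1]+.02)<.15))):
        t=Q[m]; s=t[:,:2]@n; l=t[:,:2]@e; lc=(l.min()+l.max())/2
        print(nm,k,len(t),'near/far',np.percentile(s,[1,99]).round(4),'left/right far',[np.percentile(s[(l-lc)*q>.05],98).round(4) for q in (1,-1)],'near',[np.percentile(s[(l-lc)*q>.05],2).round(4) for q in (1,-1)])
    R=X.reshape(-1,3); R=R[(abs(R[:,2]-.07)<.004)&(abs(R[:,1])<.6)&(R[:,0]>.6)]
    bb=~b.reshape(-1)
    R=X.reshape(-1,3); R=R[bb&(abs(R[:,2]-.07)<.004)&(R[:,0]>.6)]
    l=R[:,:2]@e; s=R[:,:2]@n
    for L in np.arange(-.3,.21,.05):
        q=s[(abs(l-L)<.02)]; print(round(L,2),len(q),np.percentile(q,[1,4]).round(4) if len(q)>5 else '')
"
python3 -c "
import cv2
a=cv2.imread('pics/top11.png')[115:200,230:450]; cv2.imwrite('pics/crop11.png',cv2.resize(a,None,fx=3.6,fy=3.6,interpolation=cv2.INTER_CUBIC))"
```

```text
top full 958 near/far [0.6404 0.7363] left/right far [np.float64(0.7356), np.float64(0.736)] near [np.float64(0.6426), np.float64(0.6414)]
top ours 1074 near/far [0.6413 0.7365] left/right far [np.float64(0.7348), np.float64(0.7364)] near [np.float64(0.6407), np.float64(0.6436)]
-0.3 421 [0.7417 0.7464]
-0.25 430 [0.7406 0.7456]
-0.2 432 [0.7405 0.7436]
-0.15 433 [0.7404 0.7441]
-0.1 432 [0.741  0.7452]
-0.05 138 [0.7395 0.7424]
-0.0 149 [0.7388 0.7397]
0.05 142 [0.7403 0.7416]
0.1 331 [0.7406 0.7431]
0.15 427 [0.7403 0.7439]
0.2 441 [0.7405 0.7452]
scene full 459 near/far [0.6453 0.7406] left/right far [np.float64(0.7393), np.float64(0.7408)] near [np.float64(0.6459), np.float64(0.6472)]
scene ours 847 near/far [0.6449 0.742 ] left/right far [np.float64(0.7397), np.float64(0.7418)] near [np.float64(0.6453), np.float64(0.647)]
-0.3 295 [0.7437 0.7495]
-0.25 328 [0.7455 0.7513]
-0.2 354 [0.7425 0.7484]
-0.15 376 [0.7443 0.7501]
-0.1 244 [0.6936 0.7464]
-0.05 102 [0.6539 0.7451]
-0.0 97 [0.6518 0.744 ]
0.05 106 [0.7434 0.7447]
0.1 400 [0.7445 0.7484]
0.15 497 [0.7462 0.75  ]
0.2 539 [0.7433 0.7486]
```

View pics/crop11.png

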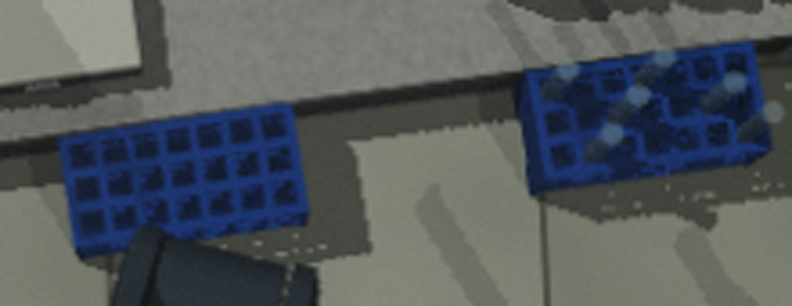

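In both views the rack's far edge sits where the touching full rack's does, within about 1 mm. I take one wrist look straight down onto the seam to confirm.

Request:
apply_moves(
  increments=[
    [[0.03,0,-0.01,0],[0.03,0,0,0],[0.03,0,0,0],[0.02,0,0,0],[0,0,0,0]],
  ],
)

```text
t: 9.15
tcp_pos: [0.6404, -0.0203, 0.2635]
tool_rot: [0.998, 0.06, -0.012, -0.004]
force: [-0.9, 0.1, -0.1]
finger_gap: 0.599
```

```bash
python3 -c "
from h import *
p,d,X=shot('wrist','wr12')
a=np.radians(6.8); n=np.array([np.cos(a),np.sin(a)])
b=blue(p)
for c in range(100,480,40):
    ok=np.where(b[:,c]&(abs(X[:,c,2]-.076)<.006))[0]
    if len(ok):
        i=ok[0]
        print(c,i,[(X[j,c,:2]@n).round(4).item() for j in (i+1,i-1,i-2,i-3,i-4,i-5)],[X[j,c,2].round(3).item() for j in (i+1,i-1,i-2,i-3,i-4,i-5)])
"
```

```text
180 76 [0.735, 0.7399, 0.7399, 0.7399, 0.7397, 0.7405] [0.077, 0.051, 0.057, 0.063, 0.07, 0.07]
220 75 [0.7359, 0.7398, 0.7399, 0.7398, 0.7404, 0.7411] [0.075, 0.057, 0.062, 0.069, 0.07, 0.071]
260 75 [0.7357, 0.7398, 0.7396, 0.7396, 0.7403, 0.7411] [0.076, 0.056, 0.064, 0.069, 0.07, 0.07]
300 74 [0.7364, 0.7395, 0.7399, 0.7403, 0.741, 0.742] [0.077, 0.065, 0.068, 0.07, 0.071, 0.069]
340 74 [0.7365, 0.7398, 0.7398, 0.7405, 0.7412, 0.7418] [0.077, 0.063, 0.069, 0.07, 0.07, 0.071]
380 73 [0.7375, 0.7401, 0.7406, 0.7412, 0.742, 0.7427] [0.076, 0.068, 0.07, 0.071, 0.071, 0.071]
```

View pics/wr12.png

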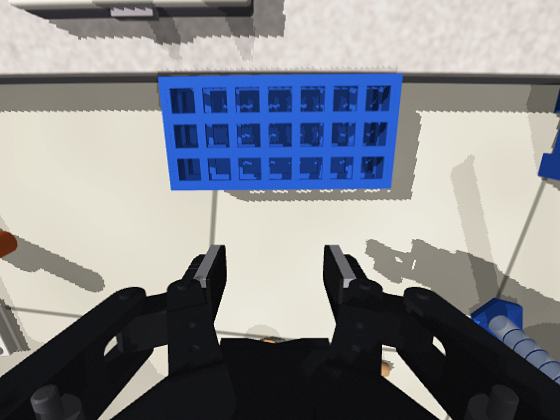

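The seam picture shows the rack's far edge along row 74–76 with only a 1–4 mm sliver to the riser. That is a 1–2 px gap and about 0.7° of skew. The face lies at 0.740 along the normal and the rack edge at 0.736–0.738, so the centre is 50–51 mm from the face, inside 54 mm. The top is level at 76–77 mm. I hand in.

```bash
python3 -c "
from h import *
print(manip.sign_off())"
```

```text
the job is handed in; nothing more can be done
None
```

I tipped the rack onto its feet and pushed it against the riser, then handed the job in at about 9.2 s. I used shut fingers just below the upper edge to tip it. Then I spread the fingers low on its near side, which squared it to the riser as it slid. The rack was not lifted or carried, and the highest force I read while pushing was about 13 N.

**Last checks:**
- **Upright:** the top face is level at 76–77 mm, so the rack is standing on its feet.
- **Against the riser:** the wrist view shows a 1–4 mm gap, which puts the centre about 50–51 mm from the face (limit 54 mm). The skew is about 0.7° (limit 2.9°).
- **Other objects:** they looked unmoved in the final pictures. I did not re-measure each one.

**Disagreement:** the top camera alone gave 56 mm to the face, outside the limit. The full rack, which stands against the riser, reads the same within about 1 mm in that view and in the scene view. I therefore treated the extra as camera bias and relied on the wrist measurement. The top camera also read the rack about 3 mm farther back after I withdrew the fingers. That may be a real small rebound or the arm hiding part of the rack. I did not push again, so the gap above is how it was left.

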